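Ready the pipette over the tip box

TASK

Take the pipette by its barrel, draw it out of its leaning stand and turn it upright with its tip end pointing straight down. Hold it still over the middle of the tip box at the front of the bench (its lid stands open; not the one back by the wall), with the tip end a few centimetres above the rack of tips and not touching the box or its lid. Finish while still holding it there in the gripper; leave the lid open and the other things on the bench alone.

Things in the scene. Friction and masses are not known exactly. Their poses are not given: they have to be found in the camera images.
- pipette: white pipette, 26 x 219 x 33 mm, 70 to 120 g, loose in the stand. +y runs along it to the thin tip end, +z from its back to the finger hook (up and away from the robot). Origin on its back; long axis at z = 13 mm. Along y: rigid plunger button -109 to -81, barrel 26 mm thick -81 to +31, shaft at most 12 mm thick to +109. Grip the barrel across x between y = -80 and -40 mm
- pipette_grip (a point): point on the pipette's long axis in the upper part of the barrel, 19 mm below the barrel's upper end, 171 mm from the tip end; barrel 26 mm wide across the pipette's x here; free on both sides in the stand
- pipette_tip (a point): the centre of the pipette's thin lower end
- pipette_stand: fixed blue stand, grey base 146 x 66 mm, 140 mm high. Origin under the base's centre; +x along it, away from the robot. The pipette leans 40 deg from vertical in the x-z plane: plunger end up toward -x, tip end down toward +x; its shoulder sits on an open fork between cheeks 30 mm apart. Draw it along its own length to the plunger end: the shaft is clear after 85 mm
- tip_box: fixed transparent tip box at the front of the bench (another one by the back wall is no part of the job), 82 x 118 mm, 46 mm high, with its clear blue lid standing open at its far (+x) edge to about 135 mm above the bench. Origin under its centre; x is its short side.
- tip_box_middle (a point): centre of the tip rack's top plate in the box, 44 mm above the bench
- tip_box_lid (a joint): lid angle: 0 shut, about 1.8 open (leaning back against its stop)
- cartridge_d: white test cartridge with blue lid, 36 x 36 x 56 mm, bystander at the back; origin under its centre
- cartridge_e: another such cartridge, bystander; origin under its centre
- marker_blue: white marker pen with blue cap, 139 mm long, lying at the front of the bench, bystander

How it is judged:
By the outcome, as a careful person would: the job done as asked, in the order asked, and still so for the second after the job is handed in, while the arm keeps its last pose, push and grip.
It also fails if it takes over 42 s, if anything falls off the work surface, if the arm or the gripper's body presses on something with over 40 N, if the wrist force passes 120 N, or if a joint passes its speed limit or range.

ROBOT

A 6-joint arm with a two-finger parallel gripper is mounted at the origin on a cart in front of the work surface, level with it; the furniture and walls round the work are solid. World frame = base frame: x ahead of the robot, y to its left, z up, the work surface at z = 0. Lengths are in m, angles in rad, forces in N, time in s.
With the tool pointing down it reaches from about 0.275 to 0.825 m from the base axis. Payload 5.2 kg.
Tool frame: the origin (TCP) lies midway between the tips of the shut fingers; the grasp point (between the pads) lies 19 mm behind it; z points along the fingers, y is the line along which they close (so a half turn about z gives the same grasp; the last joint's range is limited). The gripper opens to 93 mm and grips with 3 to 60 N. Pads are 15 mm wide; open, the fingers measure 128 mm over their backs; the gripper's body (75 mm by 188 mm) begins 65 mm behind the grasp point.
Start: joints at [-1.45, 0.259, 1.535, -0, 1.348, -0.203], TCP at [0.175, -0.521, 0.219] pointing down, gripper open.
Joint ranges: [-3.14, 3.14], [-0.91, 2.08], [0.19, 2.58], [-1.22, 4.36], [0.22, 2.71], [-3.12, 3.12]. Speed limits (rad/s): [2.57, 2.57, 3.14, 3.14, 3.14, 3.14].

INTERFACE

Orientations are given as a rotation vector (axis times angle).
In Python, from plant import observe, viewer, ctrl gives the robot as it stands.
- The arm moves only by the tool send_rows, never from a script. Its arguments are lists of equal length, an entry for each row: "linear": the shift along the tool's x, y, z normalised to -1 to 1, where 1 is 0.1 m, a list of three; "roll": the turn about the tool's z normalised to -1 to 1, where 1 is 360 degrees; "grip": the opening, from -1 (shut) to 1 (fully open). In form: {"linear": [[x, y, z], ...], "roll": [roll, ...], "grip": [grip, ...]}. A call has exactly 8 rows; each row is the pose to reach, as a shift and turn from the pose commanded when the call began, along the tool's axes at that moment, turning the shorter way round; what a row does not reach only later rows make up. A row lasts 1/12 s, in which the tool goes at most 41.7 mm and 7.16 degrees, less where a joint would pass 70% of its speed; a pose out of reach is approached as far as the arm can. A call with a number of a shift or a turn outside -1 to 1 is refused whole. A call with a gripper value outside its range is refused whole. The fingers move at their own pace and stop on an object; the grip force is fixed at half the most. Time passes only in rows, so rows that repeat a pose let the fingers close, or fill a call up. It gives the time, the measured TCP pose, the force and the opening at its end, in the units of the state.
- observe(): the state, without advancing time (a new reading comes with each control period).
- viewer.snapshot(name): name is "side" or "top"; returns the picture (480x640x3 uint8, red, green, blue); there is no depth.
- viewer.camera_params(name): a dict with "fx", "fy", "cx", "cy" (pixels), "world_to_cam" (4x4, takes a point from world to camera coordinates). Camera axes: x right, y up, looking along -z (the intrinsics and any distortion apply to the point x, -y, -z); pixel columns grow to the right and rows downward; lengths in m; the calibration is good to about 2 mm. A picture is of the moment at which its call begins. camera_params takes no time and is no camera call.
- ctrl.finish_job(): hands the job in, once; it reports no verdict.
The state is a dict: "time": time; "joints": joint angles; "qd": joint speeds; "tau": joint torques, N m; "position": TCP position; "tool_rot": TCP orientation; "force": force on the tool from outside, world axes, zero at the start; "ft_torque": the same for the moment, N m; "grip_width": finger opening in m.
Only numpy, scipy, OpenCV 4.12 (cv2) and the standard library are available. Lean on these libraries where they do the work, as an engineer would, in place of code of your own. Each camera call takes 0.05 s, during which the arm holds its last target. There are 200 camera calls.

## Working session

There is one attempt and no reset: what is moved stays moved. The work goes in short steps, Python scripts to look and compute and a tool call to move; the robot and the scene stay as the last step left them, time stands still between calls to the robot, and variables do not carry over. Pictures are saved under pics/ and viewed, on a budget of 10 in all, crops included, one or two more only if the job needs it, and the job is handed in when it is done.

Besides the shell and the picture viewer there is one more tool, called after "Request:" as a command line: name --pt "numbers of a row" for each row, then --argument value for the rest. send_rows: Moves the arm, as the interface text tells. Scaled input: -1 to 1 covers 0.1 m each way for a shift and 360 degrees each way for a turn. Its arguments: {"type":"object","properties":{"linear":{"type":"array","items":{"type":"array","items":{"type":"number","minimum":-1,"maximum":1}}},"roll":{"type":"array","items":{"type":"number","minimum":-1,"maximum":1}},"grip":{"type":"array","items":{"type":"number"}}},"required":["linear","roll","grip"]}

```bash
mkdir -p pics; python3 - <<'E'
from plant import observe, viewer
import cv2, numpy as np
print(observe())
for n in("side","top"):
    im=viewer.snapshot(n); cv2.imwrite(f"pics/{n}0.png",im[:,:,::-1]); print(n,viewer.camera_params(n))
E
ls
```

```text
{'time': 0.0, 'joints': array([-1.44982332e+00,  2.59344395e-01,  1.53610626e+00, -2.47105714e-05,
        1.34801077e+00, -2.02823615e-01]), 'qd': array([-0.00129833,  0.0003113 , -0.00018989,  0.00085352,  0.00081411,
       -0.00045795]), 'tau': array([ 6.55291406e-04, -4.37310719e+01, -2.83999586e+01,  7.17869634e-02,
        4.11580468e-02, -1.44765386e-04]), 'position': array([ 0.174924  , -0.52084356,  0.21780768]), 'tool_rot': array([-3.09866511e+00, -5.06106909e-01, -8.22358903e-05]), 'force': array([-0.24731325, -0.3774115 , -0.52454118]), 'ft_torque': array([-0.01858593,  0.01192192,  0.0008565 ]), 'grip_width': 0.0931380964283526}
side {'fx': 624.9877357440525, 'fy': 624.9877357440525, 'cx': 327.03786173177946, 'cy': 242.68823033087463, 'world_to_cam': array([[ 0.99486492, -0.09873956,  0.02223257, -0.61772726],
       [ 0.01277934,  0.34045335,  0.94017456, -0.04909921],
       [-0.10040157, -0.93506257,  0.33996692, -1.40610429],
       [ 0.        ,  0.        ,  0.        ,  1.        ]])}
top {'fx': 610.1145469172432, 'fy': 610.1145469172432, 'cx': 328.7807485349436, 'cy': 248.8253819727246, 'world_to_cam': array([[ 0.02256177, -0.99945097,  0.02426372, -0.2609396 ],
       [ 0.99735289,  0.02417921,  0.06857539, -0.5839224 ],
       [-0.06912442,  0.0226523 ,  0.99735084, -1.18660931],
       [ 0.        ,  0.        ,  0.        ,  1.        ]])}
pics
```

View pics/side0.png

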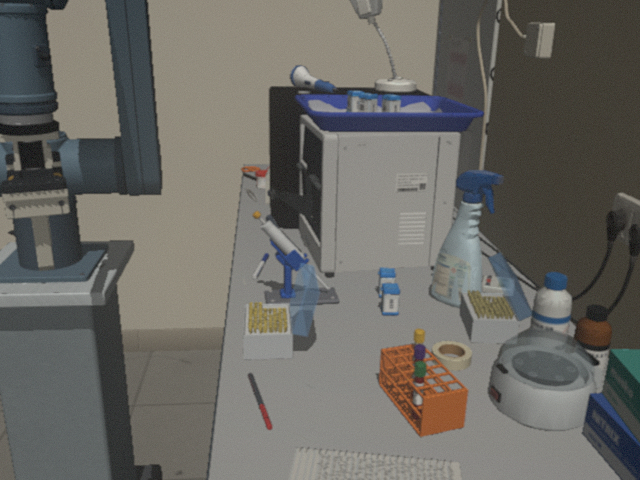

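View pics/top0.png

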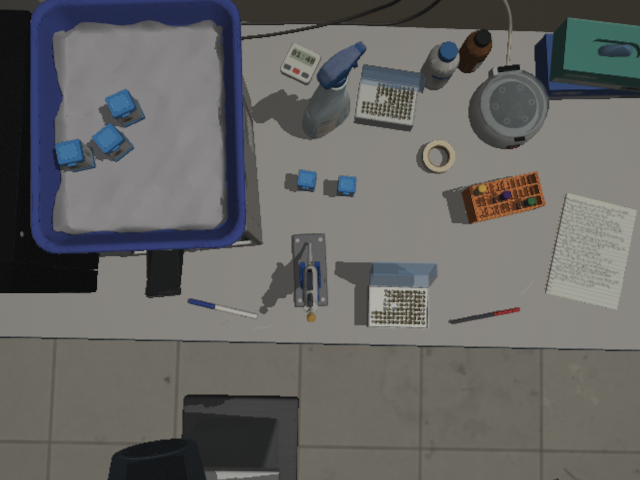

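The side view shows the stand at about (295,270), with the orange plunger end at (257,215), and the front box at (270,325). In the top view the stand is at (310,270) and the front box at (398,307). I'll enlarge both stand areas next.

```bash
python3 - <<'E'
import cv2, numpy as np
s=cv2.imread("pics/side0.png");t=cv2.imread("pics/top0.png")
a=cv2.resize(s[205:310,245:345],(400*1,420),interpolation=cv2.INTER_CUBIC)
b=cv2.resize(t[228:333,270:370],(400,420),interpolation=cv2.INTER_CUBIC)
c=np.hstack([a,b]);c=cv2.convertScaleAbs(c,alpha=1.5)
cv2.imwrite("pics/crop0.png",c)
d=np.hstack([cv2.resize(s[250:370,235:330],(380,480),interpolation=cv2.INTER_CUBIC),cv2.resize(t[250:340,355:450],(400,480),interpolation=cv2.INTER_CUBIC)])
cv2.imwrite("pics/crop1.png",cv2.convertScaleAbs(d,alpha=1.5))
E
```

```text
(no output)
```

View pics/crop0.png

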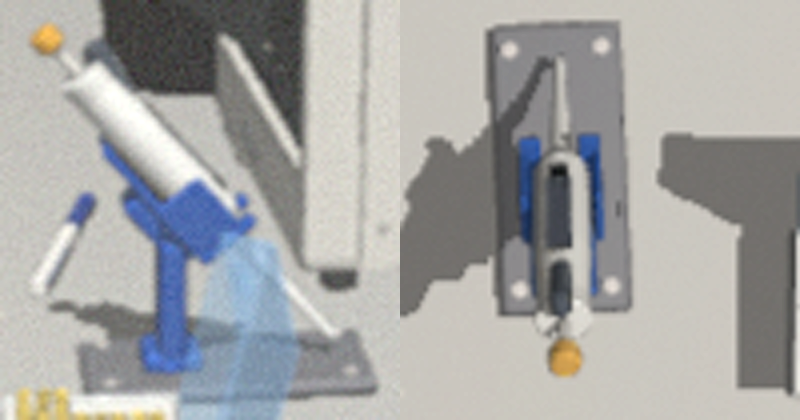

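View pics/crop1.png

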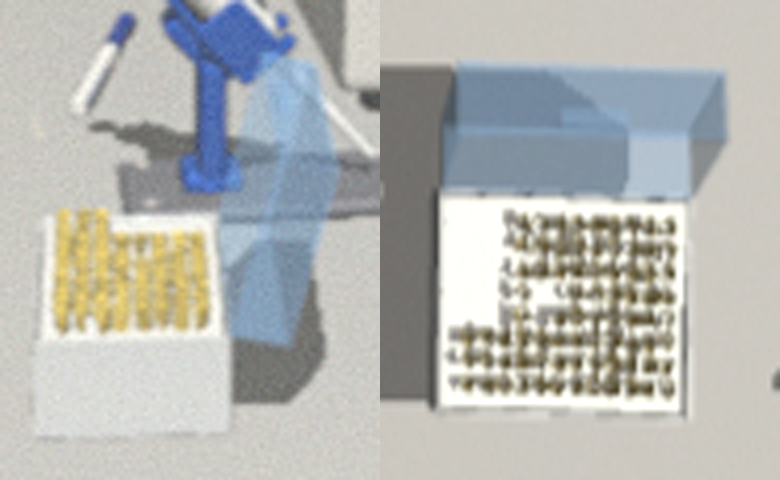

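The side crop shows the plunger ball at (256.8,215) and the tip at (329.5,288.8). The barrel lies in a blue trough on a post. The top crop shows the ball at (311.5,317.3), the tip at (309.5,242.5), the base corners and the box rim. The moves allow only shifts and roll about the tool's vertical axis. So after drawing the pipette out, I'll make it pivot in the pads by pressing its shaft lightly against the fixed stand.

```bash
cat > h.py <<'E'
import numpy as np
from plant import observe, viewer
from scipy.spatial.transform import Rotation as R
P={n:viewer.camera_params(n) for n in("side","top")}
def ray(n,uv):
    p=P[n];M=np.array(p["world_to_cam"]);r=M[:3,:3]
    d=r.T@[(uv[0]-p["cx"])/p["fx"],-(uv[1]-p["cy"])/p["fy"],-1]
    return -r.T@M[:3,3],d/np.linalg.norm(d)
def plane(n,uv,z):
    c,d=ray(n,uv);return c+d*(z-c[2])/d[2]
def tri(us,ut):
    (a,d),(b,e)=ray("side",us),ray("top",ut)
    s,t=np.linalg.lstsq(np.c_[d,-e],b-a,rcond=None)[0]
    return (a+s*d+b+t*e)/2,np.linalg.norm(a+s*d-b-t*e)
def proj(n,X):
    p=P[n];q=np.array(p["world_to_cam"])@np.r_[X,1]
    return np.array([p["cx"]+p["fx"]*q[0]/-q[2],p["cy"]+p["fy"]*q[1]/q[2]])
def delta(X):  # TCP target -> tool-frame shift in 0.1 m units
    o=observe();return R.from_rotvec(o["tool_rot"]).inv().apply(np.array(X)-o["position"])*10
E
python3 - <<'E'
from h import *
np.set_printoptions(precision=4,suppress=True)
b,e1=tri((256.8,215),(311.5,317.3));t,e2=tri((329.5,288.8),(309.5,242.5))
print(b,e1,t,e2,np.linalg.norm(b-t)); d=(b-t)/np.linalg.norm(b-t)
print("lean",np.degrees(np.arccos(d[2])),"yaw",np.degrees(np.arctan2(-d[1],-d[0])),"grip",t+.171*d)
c=[plane("top",(270+(u-400)/4,228+v/4),.008) for u,v in((488,28),(618,22),(631,310),(498,314))]
print(np.array(c),np.mean(c,0),[np.linalg.norm(c[i]-c[i-1]) for i in range(4)])
x=(c[0]-c[3]+c[1]-c[2]);print("stand yaw",np.degrees(np.arctan2(x[1],x[0])))
c=[plane("top",(355+(u-380)/400*95,250+v/480*90),.046) for u,v in((440,192),(690,198),(686,412),(437,408))]
print("box",np.array(c),np.mean(c,0),[np.linalg.norm(c[i]-c[i-1]) for i in range(4)])
print(R.from_rotvec(observe()["tool_rot"]).as_matrix())
E
```

```text
[ 0.461  -0.2167  0.1804] 0.0002237264260893749 [ 0.6032 -0.2088  0.0203] 0.0030019505655419095 0.21433143168334126
lean 41.653038710669655 yaw 3.1994363994309576 grip [ 0.4898 -0.2151  0.1481]
[[ 0.617  -0.1731  0.008 ]
 [ 0.6216 -0.2382  0.008 ]
 [ 0.4776 -0.2481  0.008 ]
 [ 0.4741 -0.1819  0.008 ]] [ 0.5476 -0.2103  0.008 ] [np.float64(0.14310355591159032), np.float64(0.06534835712464551), np.float64(0.14437186767331936), np.float64(0.06628867485896693)]
stand yaw 3.7095061610595823
box [[ 0.5179 -0.3268  0.046 ]
 [ 0.5184 -0.4426  0.046 ]
 [ 0.4408 -0.4416  0.046 ]
 [ 0.4398 -0.3269  0.046 ]] [ 0.4792 -0.3845  0.046 ] [np.float64(0.07810953958872555), np.float64(0.1157061913301577), np.float64(0.07758027113521038), np.float64(0.11471096643050799)]
[[ 0.948   0.3182 -0.0002]
 [ 0.3182 -0.948   0.0016]
 [ 0.0003 -0.0016 -1.    ]]
```

Request:
send_rows --pt "0.12 -0.06 -0.1" --pt "0.25 -0.12 -0.2" --pt "0.38 -0.19 -0.3" --pt "0.5 -0.25 -0.4" --pt "0.62 -0.31 -0.5" --pt "0.75 -0.38 -0.6" --pt "0.88 -0.44 -0.6" --pt "1.0 -0.5 -0.6" --roll '[0.005,0.01,0.015,0.02,0.026,0.032,0.037,0.0417]' --grip '[1,1,1,1,1,1,1,1]'

```text
time: 0.77
position: [0.2545, -0.4418, 0.2791]
tool_rot: [3.14, 0.095, 0.0]
force: [0.3, 0.4, -0.4]
grip_width: 0.093
```

```bash
python3 - <<'E'
from h import *
print(observe()["position"],R.from_rotvec(observe()["tool_rot"]).as_matrix()[:,0],delta([.4905,-.215,.28]))
E
```

```text
[ 0.25446451 -0.44177045  0.27905379] [9.98188021e-01 6.01714813e-02 2.61552577e-04] [ 2.49253157 -2.1215633  -0.01018972]
```

Request:
send_rows --pt "0.12 -0.1 0" --pt "0.24 -0.2 0" --pt "0.36 -0.3 0" --pt "0.48 -0.4 0" --pt "0.6 -0.5 0" --pt "0.7 -0.6 0" --pt "0.8 -0.67 0" --pt "0.83 -0.7 0" --roll '[0,0,0,0,0,0,0,0]' --grip '[1,1,1,1,1,1,1,1]'

```text
time: 1.43
position: [0.3334, -0.3661, 0.2785]
tool_rot: [-3.139, -0.099, -0.0]
force: [0.2, -0.2, -0.1]
grip_width: 0.0932
```

Request:
send_rows --pt "0.12 -0.1 0" --pt "0.24 -0.2 0" --pt "0.36 -0.3 0" --pt "0.48 -0.4 0" --pt "0.6 -0.5 0" --pt "0.7 -0.6 0" --pt "0.8 -0.67 0" --pt "0.83 -0.7 0" --roll '[0,0,0,0,0,0,0,0]' --grip '[1,1,1,1,1,1,1,1]'

```text
time: 2.1
position: [0.4119, -0.2915, 0.2785]
tool_rot: [-3.14, -0.099, -0.0]
force: [0.3, -0.3, -0.2]
grip_width: 0.0931
```

Request:
send_rows --pt "0.12 -0.1 0" --pt "0.24 -0.2 0" --pt "0.36 -0.3 0" --pt "0.48 -0.4 0" --pt "0.6 -0.5 0" --pt "0.7 -0.6 0" --pt "0.8 -0.67 0" --pt "0.83 -0.7 0" --roll '[0,0,0,0,0,0,0,0]' --grip '[1,1,1,1,1,1,1,1]'

```text
time: 2.77
position: [0.4904, -0.2167, 0.2785]
tool_rot: [-3.14, -0.098, -0.0]
force: [-0.0, 0.1, -0.0]
grip_width: 0.0928
```

```bash
python3 - <<'E'
from h import *
print(observe()["position"],delta([.4905,-.215,.1305]))
E
```

```text
[ 0.4904311  -0.21667237  0.27847681] [ 0.00155023 -0.01639428  1.47977114]
```

Request:
send_rows --pt "0 -0.01 0.12" --pt "0 -0.02 0.25" --pt "0 -0.02 0.38" --pt "0 -0.02 0.5" --pt "0 -0.02 0.62" --pt "0 -0.02 0.75" --pt "0 -0.02 0.83" --pt "0 -0.02 0.88" --roll '[0,0,0,0,0,0,0,0]' --grip '[1,1,1,1,1,1,1,1]'

```text
time: 3.43
position: [0.4887, -0.2154, 0.1895]
tool_rot: [-3.139, -0.096, 0.003]
force: [-0.3, 0.3, -0.1]
grip_width: 0.093
```

Request:
send_rows --pt "0 0 0.1" --pt "0 0 0.2" --pt "0 0 0.3" --pt "0 0 0.4" --pt "0 0 0.5" --pt "0 0 0.57" --pt "0 0 0.6" --pt "0 0 0.6" --roll '[0,0,0,0,0,0,0,0]' --grip '[1,1,1,1,1,1,1,1]'

```text
time: 4.1
position: [0.4889, -0.2149, 0.1297]
tool_rot: [-3.139, -0.097, 0.002]
force: [-0.9, 0.4, 0.5]
grip_width: 0.0931
```

```bash
python3 - <<'E'
from h import *
import cv2
o=observe();print(o["position"],o["force"],delta([.4905,-.215,.1305]))
s=viewer.snapshot("side")[:,:,::-1];t=viewer.snapshot("top")[:,:,::-1]
c=np.hstack([cv2.resize(s[190:310,225:345],(400,400),interpolation=3),cv2.resize(t[228:348,250:370],(400,400),interpolation=3)])
cv2.imwrite("pics/g1.png",cv2.convertScaleAbs(c,alpha=1.5))
E
```

```text
[ 0.48892448 -0.21490397  0.12966346] [-0.92482122  0.36590112  0.53424696] [ 0.0156549   0.00192211 -0.00838795]
```

View pics/g1.png

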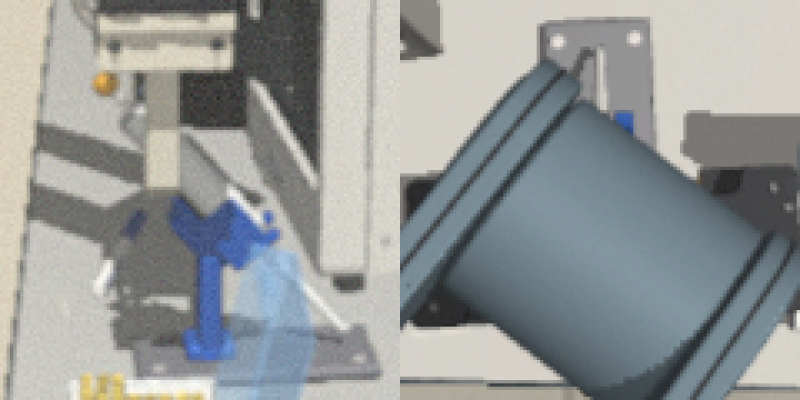

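The near finger covers the upper barrel, clear of the trough. I'll close the gripper.

Request:
send_rows --pt "0 0 0" --pt "0 0 0" --pt "0 0 0" --pt "0 0 0" --pt "0 0 0" --pt "0 0 0" --pt "0 0 0" --pt "0 0 0" --roll '[0,0,0,0,0,0,0,0]' --grip '[-1,-1,-1,-1,-1,-1,-1,-1]'

```text
time: 4.87
position: [0.4894, -0.2152, 0.1307]
tool_rot: [-3.14, -0.097, -0.0]
force: [-0.7, -0.8, -0.2]
grip_width: 0.0441
```

Request:
send_rows --pt "0 0 0" --pt "0 0 0" --pt "0 0 0" --pt "0 0 0" --pt "-0.02 0 -0.02" --pt "-0.04 0 -0.05" --pt "-0.06 0 -0.07" --pt "-0.08 0 -0.1" --roll '[0,0,0,0,0,0,0,0]' --grip '[-1,-1,-1,-1,-1,-1,-1,-1]'

```text
time: 5.53
position: [0.4809, -0.2157, 0.1408]
tool_rot: [-3.14, -0.097, 0.001]
force: [0.2, -0.7, -0.6]
grip_width: 0.0247
```

Request:
send_rows --pt "-0.04 0 -0.05" --pt "-0.08 0 -0.1" --pt "-0.12 0 -0.14" --pt "-0.16 0 -0.19" --pt "-0.2 0 -0.24" --pt "-0.24 0 -0.29" --pt "-0.28 0 -0.33" --pt "-0.32 0 -0.38" --roll '[0,0,0,0,0,0,0,0]' --grip '[-1,-1,-1,-1,-1,-1,-1,-1]'

```text
time: 6.2
position: [0.4489, -0.2177, 0.1791]
tool_rot: [-3.14, -0.097, 0.0]
force: [0.5, -0.3, -0.5]
grip_width: 0.0242
```

```bash
python3 - <<'E'
from h import *
import cv2
o=observe();print(o["position"],o["force"],o["grip_width"])
s=viewer.snapshot("side")[:,:,::-1]
cv2.imwrite("pics/d1.png",cv2.convertScaleAbs(cv2.resize(s[130:310,205:345],(560,600),interpolation=3)[:, :],alpha=1.5))
E
```

```text
[ 0.44892126 -0.21768355  0.17906805] [ 0.54108841 -0.34430653 -0.51283116] 0.02424231964268589
```

View pics/d1.png

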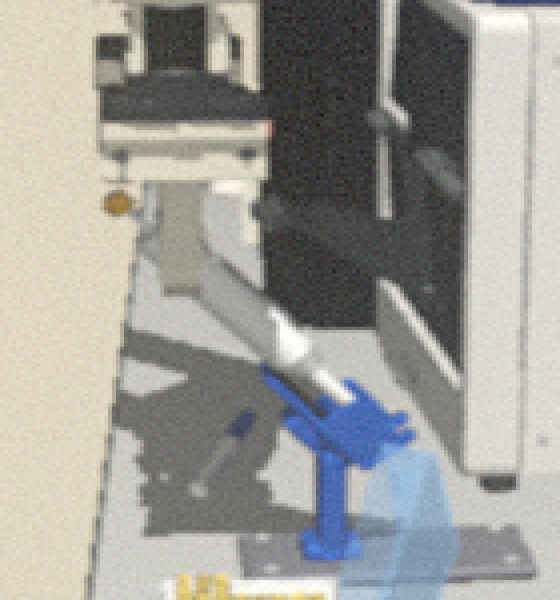

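The pipette is sliding out along its axis and is held firmly; the barrel end is at crop (300,350). The trough's upper back edge is at crop (265,372). I'll draw out the rest and then move clear toward -x.

Request:
send_rows --pt "-0.04 0 -0.05" --pt "-0.08 0 -0.1" --pt "-0.12 0 -0.14" --pt "-0.16 0 -0.19" --pt "-0.2 0 -0.24" --pt "-0.24 0 -0.29" --pt "-0.28 0 -0.33" --pt "-0.32 0 -0.38" --roll '[0,0,0,0,0,0,0,0]' --grip '[-1,-1,-1,-1,-1,-1,-1,-1]'

```text
time: 6.92
position: [0.417, -0.2196, 0.217]
tool_rot: [-3.14, -0.097, 0.0]
force: [-0.1, 0.2, -0.3]
grip_width: 0.0247
```

Request:
send_rows --pt "-0.05 0 -0.05" --pt "-0.12 0 -0.05" --pt "-0.2 0 -0.05" --pt "-0.3 0 -0.05" --pt "-0.4 0 -0.05" --pt "-0.5 0 -0.05" --pt "-0.6 0 -0.05" --pt "-0.7 0 -0.05" --roll '[0,0,0,0,0,0,0,0]' --grip '[-1,-1,-1,-1,-1,-1,-1,-1]'

```text
time: 7.58
position: [0.346, -0.2239, 0.2214]
tool_rot: [-3.14, -0.097, 0.002]
force: [-1.2, -0.3, -1.8]
grip_width: 0.0246
```

```bash
python3 - <<'E'
from h import *
import cv2
o=observe();print(o["position"],o["force"],o["grip_width"])
c,d=ray("side",(271.3,241.6));print("E",c+d*(-.217-c[1])/d[1])
s=viewer.snapshot("side")[:,:,::-1]
cv2.imwrite("pics/d2s.png",s)
cv2.imwrite("pics/d2.png",cv2.convertScaleAbs(cv2.resize(s[110:290,165:345],(600,600),interpolation=3)[:, :],alpha=1.5))
E
```

```text
[ 0.34602671 -0.22385121  0.22143188] [-1.22788666 -0.25637056 -1.75942873] 0.024623508379554092
E [ 0.48815492 -0.217       0.12640717]
```

View pics/d2.png

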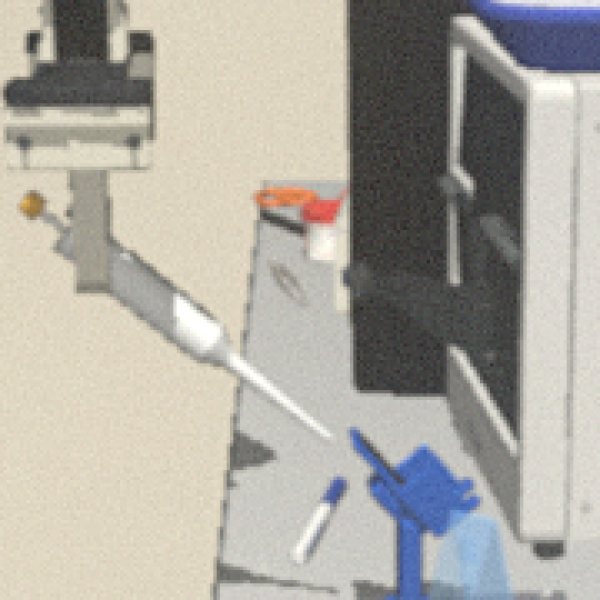

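The pipette is clear of the stand, with its tip at crop (333,438), just left of the trough edge at (352,430). It leans about 49°. Now I'll back off, lower it, and push the shaft forward against the trough's rear edge while rising.

Request:
send_rows --pt "-0.1 0 0.0" --pt "-0.2 0 0.0" --pt "-0.2 0 0.1" --pt "-0.2 0 0.2" --pt "-0.2 0 0.27" --pt "-0.05 0 0.27" --pt "0.1 0 0.27" --pt "0.2 0 0.27" --roll '[0,0,0,0,0,0,0,0]' --grip '[-1,-1,-1,-1,-1,-1,-1,-1]'

```text
time: 8.3
position: [0.3681, -0.2229, 0.1945]
tool_rot: [-3.14, -0.097, -0.0]
force: [0.3, 0.0, -1.3]
grip_width: 0.0242
```

Request:
send_rows --pt "0.05 0 0.0" --pt "0.1 0 0.0" --pt "0.15 0 0.0" --pt "0.2 0 0.0" --pt "0.25 0 -0.06" --pt "0.32 0 -0.15" --pt "0.38 0 -0.22" --pt "0.46 0 -0.31" --roll '[0,0,0,0,0,0,0,0]' --grip '[-1,-1,-1,-1,-1,-1,-1,-1]'

```text
time: 8.97
position: [0.4125, -0.2196, 0.2255]
tool_rot: [-3.139, -0.097, 0.003]
force: [-0.3, -0.7, -3.7]
grip_width: 0.0245
```

```bash
python3 - <<'E'
from h import *
import cv2
o=observe();print(o["position"],o["force"],o["grip_width"])
s=viewer.snapshot("side")[:,:,::-1]
cv2.imwrite("pics/d3.png",cv2.convertScaleAbs(cv2.resize(s[110:290,165:345],(600,600),interpolation=3)[:, :],alpha=1.5))
E
```

```text
[ 0.41253485 -0.21964409  0.22554603] [-0.34047146 -0.67469209 -3.68885766] 0.02452093570933887
```

View pics/d3.png

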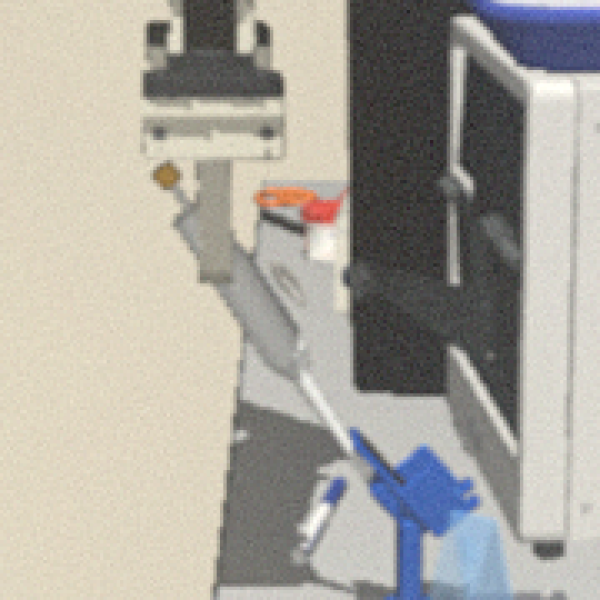

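It works: the shaft bears on the edge at crop (352,440), the force is small, and the lean has dropped to about 35°. I'll keep pushing.

Request:
send_rows --pt "0.08 0 -0.05" --pt "0.16 0 -0.1" --pt "0.24 0 -0.14" --pt "0.32 0 -0.18" --pt "0.4 0 -0.21" --pt "0.48 0 -0.24" --pt "0.55 0 -0.26" --pt "0.6 0 -0.27" --roll '[0,0,0,0,0,0,0,0]' --grip '[-1,-1,-1,-1,-1,-1,-1,-1]'

```text
time: 9.68
position: [0.4742, -0.216, 0.2527]
tool_rot: [-3.14, -0.098, 0.0]
force: [-2.6, 1.0, -2.8]
grip_width: 0.0241
```

```bash
python3 - <<'E'
from h import *
import cv2
o=observe();print(o["position"],o["force"],o["grip_width"])
s=viewer.snapshot("side")[:,:,::-1]
cv2.imwrite("pics/d4s.png",s)
cv2.imwrite("pics/d4.png",cv2.convertScaleAbs(cv2.resize(s[120:270,210:310],(500,600*150//120*4//5),interpolation=3)[:, :],alpha=1.5))
g=o["position"]+[0,0,.019]
for z in(.048,0,-.05,-.1,-.171): print(z,proj("side",g+[0,0,z]))
E
```

```text
[ 0.47422831 -0.2160341   0.25269639] [-2.56818502  0.98591888 -2.83898125] 0.024076608180822242
0.048 [262.79333271 142.08990948]
0 [263.12231577 167.83401874]
-0.05 [263.45530065 193.89128571]
-0.1 [263.77879925 219.20621598]
-0.171 [264.22264619 253.93883807]
```

View pics/d4.png

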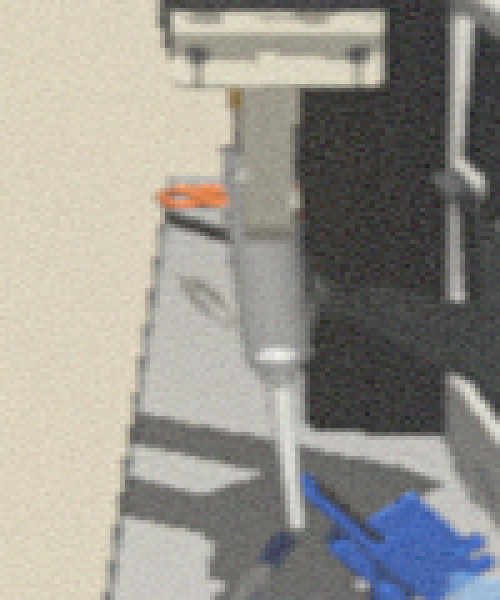

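The pipette is nearly upright, with about 3° of lean left: the shaft runs from crop (285,385) to (296,525). I'll push about 9 mm more, back off, and measure.

Request:
send_rows --pt "0.03 0 0" --pt "0.06 0 -0.0" --pt "0.09 0 0" --pt "0.09 0 0" --pt "0.09 0 0" --pt "0.03 0 0" --pt "-0.06 0 0" --pt "-0.15 0 0" --roll '[0,0,0,0,0,0,0,0]' --grip '[-1,-1,-1,-1,-1,-1,-1,-1]'

```text
time: 10.4
position: [0.4579, -0.2172, 0.2527]
tool_rot: [3.14, 0.097, 0.001]
force: [0.3, 0.7, -0.5]
grip_width: 0.0245
```

Request:
send_rows --pt "0 0 -0.1" --pt "0 0 -0.2" --pt "0 0 -0.3" --pt "0 0 -0.4" --pt "0 0 -0.5" --pt "0 0 -0.55" --pt "0 0 -0.57" --pt "0 0 -0.57" --roll '[0,0,0,0,0,0,0,0]' --grip '[-1,-1,-1,-1,-1,-1,-1,-1]'

```text
time: 11.07
position: [0.4587, -0.2172, 0.3102]
tool_rot: [3.14, 0.097, 0.001]
force: [-0.5, 0.2, -1.3]
grip_width: 0.0243
```

```bash
python3 - <<'E'
from h import *
import cv2
o=observe();print(o["position"],o["force"],o["grip_width"])
s=viewer.snapshot("side")[:,:,::-1];t=viewer.snapshot("top")[:,:,::-1]
cv2.imwrite("pics/d5s.png",s)
g=o["position"]+[0,0,.019];u=proj("side",g);print(u)
for z in(-.1,-.171): print(z,proj("side",g+[0,0,z]))
x0,y0=int(u[0])-50,int(u[1])-35
print(x0,y0,"scale5")
cv2.imwrite("pics/d5.png",cv2.convertScaleAbs(cv2.resize(s[y0:y0+120,x0:x0+100],(500,600),interpolation=3)[:, :],alpha=1.5))
E
```

```text
[ 0.45872309 -0.21723813  0.31021198] [-0.46408867  0.23983913 -1.34830246] 0.024337966092303865
[254.1622662  136.98344525]
-0.1 [255.09132096 190.22663537]
-0.171 [255.71886673 226.1906503 ]
204 101 scale5
```

View pics/d5.png

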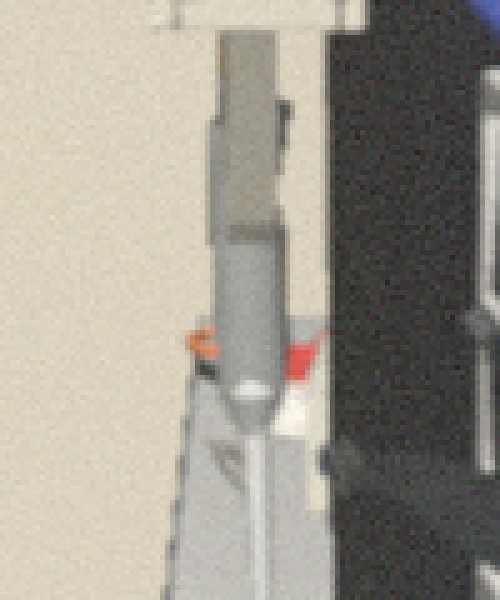

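The pipette now looks upright. The shaft runs from crop (257,435) to (261,600), a slope of 0.024 against 0.0175 for true vertical, so about 0.4° off. Next I'll carry it over the front box.

Request:
send_rows --pt "0.01 0.06 0" --pt "0.01 0.18 0" --pt "0.02 0.3 0" --pt "0.03 0.42 0" --pt "0.03 0.54 0" --pt "0.04 0.66 0" --pt "0.05 0.78 0" --pt "0.05 0.84 0" --roll '[0,0,0,0,0,0,0,0]' --grip '[-1,-1,-1,-1,-1,-1,-1,-1]'

```text
time: 11.83
position: [0.4687, -0.3029, 0.3092]
tool_rot: [3.14, 0.095, -0.0]
force: [-0.4, 0.1, -1.1]
grip_width: 0.0247
```

Request:
send_rows --pt "0.01 0.12 0" --pt "0.01 0.24 0" --pt "0.02 0.36 0" --pt "0.03 0.48 0" --pt "0.03 0.6 0" --pt "0.04 0.72 0" --pt "0.05 0.8 0" --pt "0.05 0.84 0" --roll '[0,0,0,0,0,0,0,0]' --grip '[-1,-1,-1,-1,-1,-1,-1,-1]'

```text
time: 12.5
position: [0.4789, -0.3857, 0.3092]
tool_rot: [-3.14, -0.096, 0.0]
force: [-1.2, 0.1, -1.3]
grip_width: 0.0246
```

Request:
send_rows --pt "0 0 0.08" --pt "0 0 0.18" --pt "0 0 0.28" --pt "0 0 0.38" --pt "0 0 0.48" --pt "0 0 0.55" --pt "0 0 0.6" --pt "0 0 0.6" --roll '[0,0,0,0,0,0,0,0]' --grip '[-1,-1,-1,-1,-1,-1,-1,-1]'

```text
time: 13.17
position: [0.4784, -0.3836, 0.2481]
tool_rot: [-3.138, -0.097, 0.002]
force: [0.7, 0.2, -1.4]
grip_width: 0.0243
```

```bash
python3 - <<'E'
from h import *
import cv2
o=observe();print(o["position"],o["force"],o["grip_width"])
s=viewer.snapshot("side")[:,:,::-1];t=viewer.snapshot("top")[:,:,::-1]
cv2.imwrite("pics/e1s.png",s);cv2.imwrite("pics/e1t.png",t)
g=o["position"]+[0,0,.019];print(g)
for z in(-.1,-.171): print(z,proj("side",g+[0,0,z]))
print("box mid px",proj("side",[.4792,-.3845,.044]))
a=cv2.resize(s[210:360,225:325],(400,600),interpolation=3);b=cv2.resize(t[220:370,350:450],(400,600),interpolation=3)
cv2.imwrite("pics/e1.png",cv2.convertScaleAbs(np.hstack([a,b]),alpha=1.5))
E
```

```text
[ 0.4783628  -0.38357274  0.24810834] [ 0.6628981   0.16056934 -1.41028917] 0.024266352863977502
[ 0.4783628  -0.38357274  0.26710834]
-0.1 [266.72566816 252.59485487]
-0.171 [267.16718692 291.62432375]
box mid px [267.97059769 319.39131476]
```

View pics/e1.png

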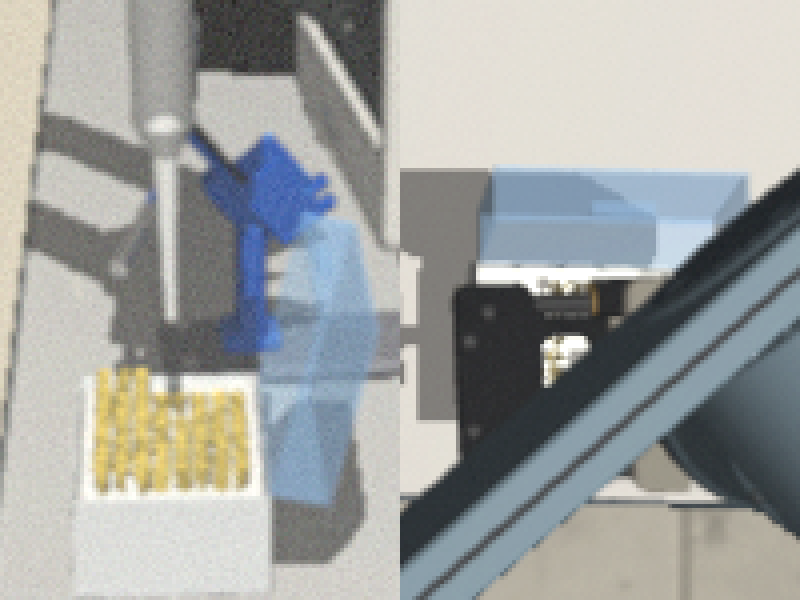

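The tip is at side px about (268.5,290.5), over the rack, and nothing is touching. The shaft's slope looks slightly off vertical, so I'll fit its centreline.

```bash
python3 - <<'E'
from h import *
import cv2
def fit(f,r0,r1,c0,c1,exp):
    g=cv2.GaussianBlur(cv2.cvtColor(cv2.imread(f),6).astype(float),(1,5),0);C=[];Rr=[]
    for r in range(r0,r1):
        row=g[r,c0:c1];w=np.clip(row-np.median(row)-12,0,None)
        k=np.argmax(w);l=slice(max(0,k-3),k+4)
        if w[k]>8: C.append(c0+(np.arange(len(w))[l]*w[l]).sum()/w[l].sum());Rr.append(r)
    p=np.polyfit(Rr,C,1);res=np.array(C)-np.polyval(p,Rr);k=abs(res)<.6;p=np.polyfit(np.array(Rr)[k],np.array(C)[k],1)
    print(f,len(Rr),k.sum(),p,"deg",np.degrees((p[0]-exp)*.97),np.std(res[k])); return p
fit("pics/d5s.png",190,224,248,264,.0175)
p=fit("pics/e1s.png",251,288,261,275,.0113);print(np.polyval(p,290))
g=cv2.cvtColor(cv2.imread("pics/e1s.png"),6)
for r in range(212,292,4): print(r,*g[r,256:278])
E
```

```text
pics/d5s.png 13 13 [2.26831849e-02 2.50218458e+02] deg 0.28806538043802293 0.0846355151731721
pics/e1s.png 37 37 [3.65415738e-02 2.56702881e+02] deg 1.4028485755033986 0.06304343872972883
267.29993778989973
212 115 100 97 104 102 107 107 115 109 114 111 108 101 98 96 90 74 54 38 31 50 38
216 118 101 95 102 107 107 109 108 110 111 108 109 104 95 97 90 73 75 73 48 43 39
220 117 111 96 99 105 103 111 111 112 109 108 112 105 100 101 92 78 69 51 45 43 42
224 127 116 94 99 102 110 111 111 113 112 111 107 106 103 97 93 78 69 59 42 37 46
228 128 117 99 99 104 109 110 114 109 111 112 103 103 104 99 90 77 70 93 114 117 119
232 128 120 101 97 104 108 111 110 112 112 111 111 107 106 97 93 88 76 102 125 131 129
236 131 119 103 101 102 103 110 110 113 116 111 106 105 104 99 91 92 108 127 133 128 130
240 135 115 106 97 101 114 128 141 151 155 155 154 142 126 105 95 90 91 109 126 129 129
244 128 131 131 120 101 93 103 105 106 108 110 104 102 99 88 79 67 54 44 43 57 94
248 73 72 72 75 75 71 85 95 101 106 105 104 97 102 120 131 133 128 108 83 60 49
252 76 72 76 71 80 72 76 107 133 143 149 143 127 96 80 75 89 102 116 113 92 65
256 122 115 110 88 81 76 75 94 122 142 150 144 128 99 78 69 73 70 67 62 58 55
260 134 132 135 133 117 101 82 82 111 140 148 148 124 104 75 72 71 75 68 71 68 70
264 131 133 118 100 85 82 84 79 110 135 149 144 127 97 72 74 76 72 68 74 71 71
268 76 83 84 87 77 73 73 75 96 125 147 148 122 92 74 72 73 73 72 77 78 72
272 88 81 77 73 76 75 67 67 84 116 142 142 124 91 75 73 72 69 74 72 72 67
276 89 71 76 72 71 77 71 74 80 111 144 146 124 96 75 70 75 73 72 77 69 74
280 69 76 76 73 73 76 72 72 74 98 135 145 128 97 75 75 72 75 76 77 72 73
284 75 76 79 77 76 76 75 73 69 92 126 142 130 96 70 71 77 75 73 75 76 73
288 75 76 68 76 77 71 80 79 72 85 117 148 137 98 79 68 73 75 80 74 76 74
```

The fit gives 0.3–1.4° of lean, which is fine, and the tip is at x≈0.479, over the box's middle. It is about 5.4 cm above the plate, so I'll lower it 15 mm and let it settle.

Request:
send_rows --pt "0 0 0.02" --pt "0 0 0.05" --pt "0 0 0.08" --pt "0 0 0.11" --pt "0 0 0.14" --pt "0 0 0.15" --pt "0 0 0.15" --pt "0 0 0.15" --roll '[0,0,0,0,0,0,0,0]' --grip '[-1,-1,-1,-1,-1,-1,-1,-1]'

```text
time: 13.93
position: [0.4787, -0.3842, 0.2346]
tool_rot: [-3.14, -0.097, 0.0]
force: [-0.3, 0.1, -0.9]
grip_width: 0.0243
```

Request:
send_rows --pt "0 0 0" --pt "0 0 0" --pt "0 0 0" --pt "0 0 0" --pt "0 0 0" --pt "0 0 0" --pt "0 0 0" --pt "0 0 0" --roll '[0,0,0,0,0,0,0,0]' --grip '[-1,-1,-1,-1,-1,-1,-1,-1]'

```text
time: 14.6
position: [0.4788, -0.3842, 0.2347]
tool_rot: [3.14, 0.097, 0.0]
force: [1.1, -0.2, -0.4]
grip_width: 0.0242
```

```bash
python3 - <<'E'
from h import *
import cv2
o=observe();print(o["position"],o["force"],o["grip_width"],abs(o["qd"]).max())
s=viewer.snapshot("side")[:,:,::-1]
g=o["position"]+[0,0,.019]
for z in(-.165,-.171): print(z,proj("side",g+[0,0,z]))
cv2.imwrite("pics/f1.png",cv2.convertScaleAbs(cv2.resize(s[190:360,205:335],(459,600),interpolation=3),alpha=1.5))
E
```

```text
[ 0.47875389 -0.38419199  0.23468852] [ 1.07756901 -0.20134035 -0.37043372] 0.02417084643640224 0.001128817953341353
-0.165 [267.44611194 295.74864711]
-0.171 [267.48190518 298.95196375]
```

View pics/f1.png

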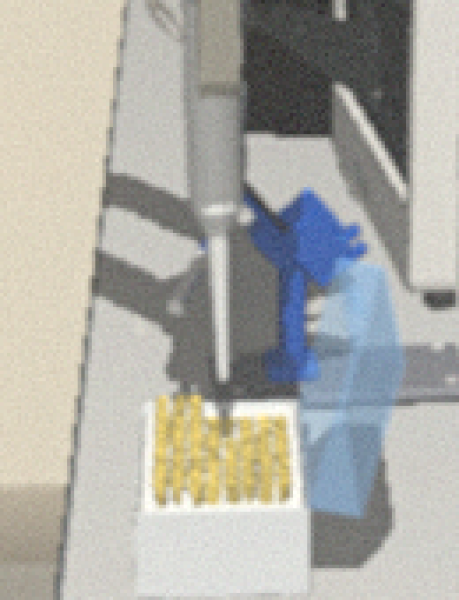

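The tip is at crop (223,380), about 4 cm above the rack's middle and clear of the box and lid. The arm is at rest, so I'm handing in.

```bash
python3 -c "
from plant import ctrl;print(ctrl.finish_job())"
```

```text
the job is handed in; nothing more can be done
None
```

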